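# Tip half a load of brass rounds from the bench cart into the sorting tray

### The job

Take the bench tip cart by its handle, raise its legs just clear and roll it up to the sorting tray until both wheels stand square against the tray. Then lift the handle so the cart tips forward over its wheels, just far enough that the three brass rounds on its nose slide into the tray, and lower it back gently onto its legs with the three rounds in its well still aboard. Leave the cart standing there; keep the wheels on the table, do not touch the rounds, and leave the other things where they are.

Things in the scene. Friction and masses are not known exactly. Their poses are not given: they have to be found in the camera images.
- cart: blue sheet-steel bench tip cart, a two-wheeled skip like a barrow, 0.58 kg empty, loose. Origin on the table under the middle of the axle; x forward to the pouring nose, y left, z up. Legs with rubber feet at x -83, y +-45 mm. Open-fronted bed, 100 mm wide inside, walls to z 125 at the rear (x -92), z 106 at the nose. Its pose cannot be read while it is held
- cart_axle (a point): middle of the cart's axle, 28 mm over the table while the wheels stand on it. Two free-rolling wheels of 28 mm radius, 12 mm wide, at y +-66 mm. Lifting the handle turns the whole cart nose-down about this axle while it can also roll
- cart_handle (a point): middle of the handle grip: level black round bar along the cart's y at cart x -175, z 105 mm, 16 mm thick, 68 mm long between the side tubes, nothing below it. Pinch it from above, fingers closing along the cart's x; it turns between the fingers as the cart tips. About 2 to 4 N lift it
- cart_lip (a point): middle of the lip at the front of the level nose pan, whose floor runs from cart x -12 to +45 mm at z 88 mm. What lies on the pan slides off at a tilt that differs from run to run (about 22 to 39 degrees) and must be found by watching
- cart_well (a point): middle of the well's floor, cart x -52, z 84 mm. The well lies behind the nose pan, from cart x -12 to -92 mm; its floor falls 5 degrees toward the rear, so what lies there slides only some 5 degrees of tilt later than what lies on the pan
- tray: brown wooden sorting tray lined with cork, screwed to the bench: 150 (x) x 170 (y) x 32 mm high, walls and floor 8 mm. Origin at the centre of its underside. Its -x side, with a thin steel wear strip, faces the cart and is the wheel stop (outer face at x -75, so the axle rests at tray x -103 mm); cart x and tray x then point the same way
- tray_stop (a point): middle of the top outer edge of the tray's wall that faces the cart
- desk_lamp: black jointed desk lamp clamped to the left edge of the bench, a fixed obstacle. Its clamp and upright stand about 110 mm nearer the robot and 120 mm farther left than this origin, its thin arms rise to 0.45 m above the bench there and lead back over the bench to a long head 0.5 m up. An arm that starts on the left should draw back before swinging round to the cart
- glue_bottle: white glue bottle with blue cap, 38 mm diameter, 114 mm tall, standing on the cutting mat beyond the work, a bystander; origin at the centre of its foot
- thread_spool: wooden spool of red thread, 31 mm diameter, 40 mm tall, standing, a bystander; origin at the centre of its foot
- polish_bar: green polishing bar, 28 x 78 x 24 mm, a bystander; origin at the centre of its underside
- nose_round_1: solid brass round, 28 mm diameter, 9 mm thick, 45 g; origin at the centre of its underside, z its axis. Starts on the nose pan of the cart, right of the three there
- well_round_1: solid brass round, 28 mm diameter, 9 mm thick, 45 g; origin at the centre of its underside, z its axis. Starts in the well of the cart, right of the three there
- nose_round_2: solid brass round, 28 mm diameter, 9 mm thick, 45 g; origin at the centre of its underside, z its axis. Starts on the nose pan of the cart, middle of the three there
- well_round_2: solid brass round, 28 mm diameter, 9 mm thick, 45 g; origin at the centre of its underside, z its axis. Starts in the well of the cart, middle of the three there
- nose_round_3: solid brass round, 28 mm diameter, 9 mm thick, 45 g; origin at the centre of its underside, z its axis. Starts on the nose pan of the cart, left of the three there
- well_round_3: solid brass round, 28 mm diameter, 9 mm thick, 45 g; origin at the centre of its underside, z its axis. Starts in the well of the cart, left of the three there

How it is judged:
By the outcome, as a careful person would: the job done as asked, in the order asked, and still so for the second after the job is handed in, with the robot touching nothing.
It also fails if it takes over 64 s, if anything falls off the work surface, if the arm or the gripper's body presses on something with over 40 N, if the wrist force passes 120 N, or if a joint passes its speed limit or range.

### The arm

A 7-joint arm with a two-finger parallel gripper is mounted at the origin on a cart in front of the work surface, level with it; the furniture and walls round the work are solid. World frame = base frame: x ahead of the robot, y to its left, z up, the work surface at z = 0. Lengths are in m, angles in rad, forces in N, time in s.
With the tool pointing down it reaches from about 0.4 to 0.85 m from the base axis. Payload 4.5 kg.
Tool frame: the origin (TCP) lies midway between the tips of the shut fingers; the grasp point (between the pads) lies behind it (robot.grip_depth is the z of the grasp point in the tool frame, in m); z points along the fingers, y is the line along which they close (so a half turn about z gives the same grasp; the last joint's range is limited). The gripper opens to 85 mm and grips with 20 to 120 N. Pads are 22 mm wide; open, the fingers measure 114 mm over their backs; the gripper's body (76 mm by 85 mm) begins 54 mm behind the grasp point. The pads swing forward as they close: fully open they stand 13 mm farther back than shut.
Start: joints at [-1.188, 0.689, -0.195, 1.565, 0.157, 0.902, -0.215], TCP at [0.214, 0.587, 0.231] pointing down, gripper open.
Joint ranges: [-3.01, 3.01], [-0.46, 2.08], [-1.47, 1.51], [0.13, 2.56], [-1, 4.14], [0.04, 2.09], [-2.66, 2.66]. Speed limits (rad/s): [2.57, 2.57, 3.14, 3.14, 3.14, 3.14, 3.14].

### API

Orientations are given as a unit quaternion [x, y, z, w].
In Python, from bench import robot gives the robot as it stands.
- The arm moves only by the shell command python3 jog.py 'ROWS' [OPENING]. ROWS is a JSON object with one list for each field, all of the same length, 1 to 20, a row being the entries at one place: x, y, z (the shift in m), rz (a turn about the tool's z in rad); each row is the pose to reach, as a shift and turn from the pose commanded when the command began, along the tool's axes at that moment; what a row does not reach only later rows make up. A row lasts 1/8 s, in which the tool goes at most 0.0625 m and 0.188 rad, less where a joint would pass 70% of its speed; a pose out of reach is approached as far as the arm can. OPENING is the finger opening in m, set as the command begins (- or left out keeps the last). The fingers move at their own pace and stop on an object; the grip force is fixed at half the most. Time passes only in rows, so rows that do not move let the fingers close. It prints the time, the measured TCP pose, the force, the opening and the grip force at its end. Input that does not fit is refused with a message, and nothing moves.
- robot.get_obs(): the state, without advancing time (a new reading comes with each control period).
- robot.snapshot(name): name is "scene" or "top" or "wrist"; returns (picture, depth): 400x640x3 uint8, red, green, blue; 400x640 float32, m along the optical axis (not along the pixel's ray), 0 where there is no reading.
- robot.camera_info(name): a dict with "K" (3x3 intrinsics, pixels), "view" (4x4, takes a point from world to camera coordinates). Camera axes: x right, y down, z forward; pixel columns grow to the right and rows downward; lengths in m; the calibration is good to about 2 mm. A picture is of the moment at which its call begins: read the wrist's pose just before it. camera_info takes no time and is no camera call; for the wrist camera it gives the pose at the moment of the call.
- robot.sign_off(): hands the job in; it is judged then, once.
The state is a dict: "t": time; "q": joint angles; "qd": joint speeds; "tau": joint torques, N m; "position": TCP position; "ee_rot": TCP orientation; "ft_force": force on the tool from outside, world axes, zero at the start; "ft_torque": the same for the moment, N m; "opening": finger opening in m; "grasp_force": force on a finger pad.
Only numpy, scipy, OpenCV 4.12 (cv2) and the standard library are available. Lean on these libraries where they do the work, as an engineer would, in place of code of your own. Each camera call takes 0.05 s, during which the arm holds its last target. There are 200 camera calls.

## Working session

There is one attempt and no reset: what is moved stays moved. The work goes in short steps, Python scripts to look and compute and a shell command to move; the robot and the scene stay as the last step left them, time stands still between calls to the robot, and variables do not carry over. Pictures are saved under pics/ and viewed, at most 10 in all, crops included, and the job is handed in when it is done.

```bash
ls; mkdir -p pics; python3 - <<'E'
from bench import robot
import cv2,numpy as np
o=robot.get_obs();print(o['t'],o['position'],o['ee_rot'],robot.grip_depth)
for n in ("scene","top"):
    p,d=robot.snapshot(n);cv2.imwrite(f"pics/{n}0.png",p[:,:,::-1]);np.save(f"pics/{n}0.npy",d)
    c=robot.camera_info(n);np.savez(f"pics/{n}c.npz",K=c["K"],view=c["view"]);print(c)
E
```

```text
bench.py
jog.py
pics
0.0 [0.21342609 0.58671499 0.23045532] [ 1.73462859e-01  9.84839955e-01 -9.43564276e-04 -9.03931233e-05] -0.0187
{'K': array([[407.72233645,   0.        , 326.49614905],
       [  0.        , 407.72233645, 200.05395805],
       [  0.        ,   0.        ,   1.        ]]), 'view': array([[ 0.68809548, -0.72549587,  0.01342967, -0.39416993],
       [-0.40668149, -0.40091218, -0.8209017 ,  0.30465014],
       [ 0.60094491,  0.55939715, -0.57091159,  0.5938161 ],
       [ 0.        ,  0.        ,  0.        ,  1.        ]])}
{'K': array([[505.44311433,   0.        , 319.70790225],
       [  0.        , 505.44311433, 193.60510364],
       [  0.        ,   0.        ,   1.        ]]), 'view': array([[-0.00537806, -0.99994986, -0.00844761,  0.07817037],
       [-0.99585275,  0.00612288, -0.09077339,  0.65187319],
       [ 0.09082056,  0.00792439, -0.99583574,  1.1995101 ],
       [ 0.        ,  0.        ,  0.        ,  1.        ]])}
```

View pics/scene0.png

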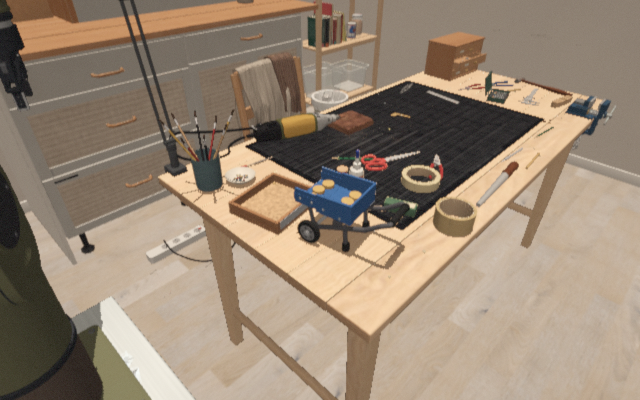

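View pics/top0.png

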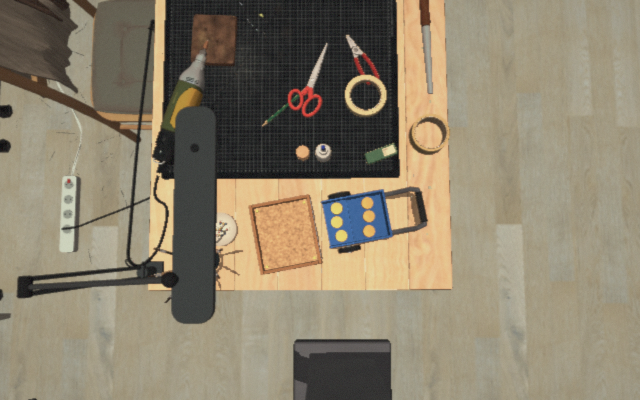

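```bash
cat > h.py <<'E'
import cv2,numpy as np
from bench import robot
def cloud(d,K,V):
    v,u=np.mgrid[:400,:640]
    P=np.stack([(u-K[0,2])*d/K[0,0],(v-K[1,2])*d/K[1,1],d],-1)
    W=(P-V[:3,3])@V[:3,:3]; W[d==0]=np.nan; return W
E
python3 - <<'E'
from h import *
W={}
for n in("top","scene"):
    d=np.load(f"pics/{n}0.npy");c=np.load(f"pics/{n}c.npz");W[n]=cloud(d,c["K"],c["view"])
im=cv2.imread("pics/top0.png")
a=cv2.resize(im[170:290,240:440],None,fx=4,fy=4,interpolation=cv2.INTER_CUBIC)
cv2.imwrite("pics/topcrop.png",a)
im=cv2.imread("pics/scene0.png")
cv2.imwrite("pics/scenecrop.png",cv2.resize(im[140:265,220:420],None,fx=4,fy=4,interpolation=cv2.INTER_CUBIC))
for v in (195,208,222): 
  for u in (395,405,415,418,421,424,427): print(v,u,W["top"][v,u].round(3))
E
```

```text
195 395 [ 0.651 -0.113 -0.002]
195 405 [ 0.65  -0.138 -0.002]
195 415 [ 0.641 -0.144  0.103]
195 418 [ 0.64  -0.149  0.111]
195 421 [ 0.64  -0.156  0.113]
195 424 [ 0.65  -0.185 -0.004]
195 427 [ 0.65  -0.192 -0.001]
208 395 [ 0.618 -0.113 -0.004]
208 405 [ 0.618 -0.138 -0.006]
208 415 [ 0.618 -0.162 -0.001]
208 418 [ 0.611 -0.149  0.109]
208 421 [ 0.611 -0.154  0.115]
208 424 [ 0.611 -0.162  0.109]
208 427 [ 0.617 -0.191  0.003]
222 395 [ 0.583 -0.111  0.003]
222 405 [ 0.583 -0.136  0.   ]
222 415 [ 0.583 -0.162 -0.004]
222 418 [ 0.583 -0.168  0.001]
222 421 [ 0.583 -0.176  0.001]
222 424 [ 0.579 -0.161  0.112]
222 427 [ 0.583 -0.19   0.002]
```

View pics/topcrop.png

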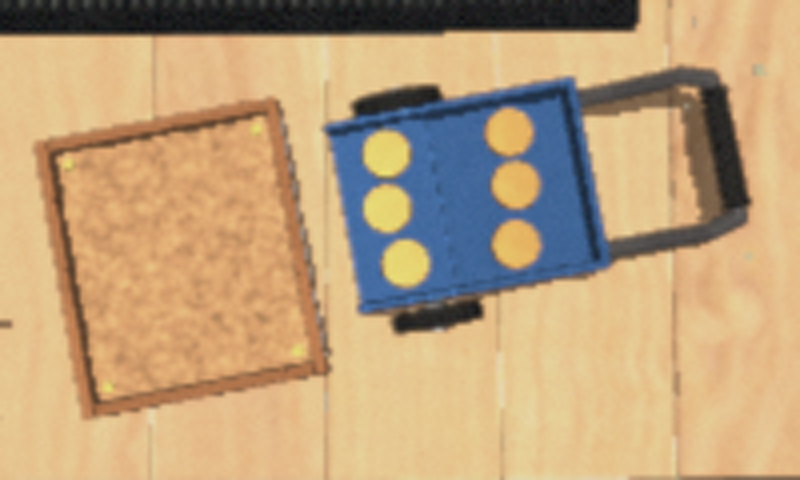

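View pics/scenecrop.png

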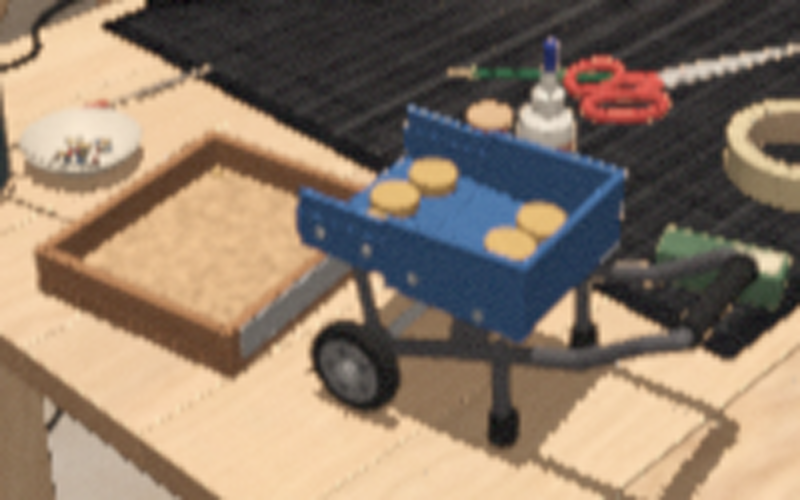

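```bash
cat >> h.py <<'E'
def cam(n):
    c=np.load(f"pics/{n}c.npz");return c["K"],c["view"]
def ray(n,u,v):
    K,V=cam(n);d=V[:3,:3].T@np.linalg.inv(K)@[u,v,1];return -V[:3,:3].T@V[:3,3],d
def onz(n,u,v,z):
    o,d=ray(n,u,v);return o+d*(z-o[2])/d[2]
def tri(a,b):
    (o1,d1),(o2,d2)=ray(*a),ray(*b)
    s=np.linalg.lstsq(np.c_[d1,-d2],o2-o1,rcond=None)[0]
    p,q=o1+s[0]*d1,o2+s[1]*d2;return (p+q)/2,np.linalg.norm(p-q)
tc=lambda x,y:(240+(x+.5)/4-.5,170+(y+.5)/4-.5)
sc=lambda x,y:(220+(x+.5)/4-.5,140+(y+.5)/4-.5)
E
python3 - <<'E'
from h import *
np.set_printoptions(precision=4,suppress=True)
print("handle",tri(("top",*tc(725,147)),("scene",*sc(722,293))))
h=[onz("top",*tc(x,y),.107) for x,y in((712,88),(738,205))];print(h)
print("traycorn tri",tri(("top",*tc(275,100)),("scene",*sc(372,190))),tri(("top",*tc(327,372)),("scene",*sc(235,325))))
T=[onz("top",*tc(x,y),.032) for x,y in((38,145),(275,100),(327,372),(90,417))];print(np.array(T))
yaw=lambda v:np.degrees(np.arctan2(v[1],v[0]))
print("tray yaw",yaw(T[0]-T[1]),yaw(T[3]-T[2]),yaw(T[1]-T[2])+90,yaw(T[0]-T[3])+90,"ctr",np.mean(T,0))
B={k:onz("top",*tc(*p),z) for k,p,z in(("nR",(327,127),.106),("nL",(363,311),.106),("rR",(573,80),.125),("rL",(608,266),.125))}
print(B);print("cart yaw",yaw(B["nR"]-B["rR"]),yaw(B["nL"]-B["rL"]),yaw(B["nR"]-B["nL"])+90,yaw(B["rR"]-B["rL"])+90,"handle",yaw(h[0]-h[1])+90)
# cloud PCA of handle
for n in("top","scene"):
    W=cloud(np.load(f"pics/{n}0.npy"),*cam(n)).reshape(-1,3)
    im=cv2.imread(f"pics/{n}0.png").reshape(-1,3)
    m=(W[:,2]>.09)&(W[:,2]<.12)&(abs(W[:,0]-.61)<.06)&(W[:,1]<-.12)&(W[:,1]>-.19)&(im.max(1)<60)
    P=W[m];c=P.mean(0);w=np.linalg.svd(P[:,:2]-c[:2])[2][0];print(n,m.sum(),c,yaw(w)+90,P.min(0),P.max(0))
E
```

```text
handle (array([ 0.6158, -0.1566,  0.1112]), np.float64(0.004169572874077389))
[array([ 0.6484, -0.1491,  0.107 ]), array([ 0.5818, -0.1623,  0.107 ])]
traycorn tri (array([0.644 , 0.1064, 0.0399]), np.float64(0.013871012689803942)) (array([0.4878, 0.0699, 0.039 ]), np.float64(0.004128380351198139))
[[0.6233 0.2458 0.032 ]
 [0.6498 0.1019 0.032 ]
 [0.4859 0.0713 0.032 ]
 [0.4598 0.2134 0.032 ]]
tray yaw 100.44448461049251 100.37698166248792 100.58651451171534 101.20600693751744 ctr [0.5547 0.1581 0.032 ]
{'nR': array([0.6276, 0.0701, 0.106 ]), 'nL': array([0.5233, 0.0504, 0.106 ]), 'rR': array([ 0.6517, -0.0681,  0.125 ]), 'rL': array([ 0.5477, -0.0858,  0.125 ])}
cart yaw 99.91681518218712 100.18302637014128 100.71475404149713 99.65755480623137 handle 101.18235639491809
top 158 [ 0.6136 -0.154   0.112 ] -79.7503007676851 [ 0.5813 -0.166   0.1059] [ 0.6473 -0.1438  0.1173]
scene 190 [ 0.6171 -0.1564  0.1101] -73.43884212039947 [ 0.5801 -0.1694  0.0917] [ 0.6542 -0.1229  0.1153]
```

```bash
python3 - <<'E'
from h import *
np.set_printoptions(precision=3,suppress=True)
W=cloud(np.load("pics/top0.npy"),*cam("top"))
for (u,v) in((195,318),(195,215),(195,115),(178,215),(213,215),(168,280),(155,268),(120,285),(60,285),(25,285),(150,200),(130,130),(340,345),(340,380)): print(u,v,W[v,u])
P=W.reshape(-1,3);m=(P[:,2]>.04)&(P[:,2]<.9)&(P[:,1]>.2);Q=P[m]
for r0 in np.arange(.3,.8,.05):
    r=np.hypot(Q[:,0],Q[:,1]);s=Q[(r>=r0)&(r<r0+.05)]
    if len(s):print(r0,len(s),s.min(0),s.max(0))
print(robot.get_obs()['q'])
E
```

```text
195 318 [0.436 0.239 0.562]
195 215 [0.575 0.241 0.563]
195 115 [0.715 0.244 0.563]
178 215 [0.576 0.266 0.56 ]
213 215 [0.575 0.217 0.562]
168 280 [0.489 0.27  0.584]
155 268 [0.475 0.473 0.026]
120 285 [0.478 0.354 0.532]
60 285 [0.475 0.464 0.484]
25 285 [0.472 0.535 0.455]
150 200 [ 0.642  0.499 -0.001]
130 130 [ 0.961  0.802 -0.636]
340 345 [ 0.154  0.008 -0.649]
340 380 [ 0.111  0.018 -0.346]
0.44999999999999996 229 [0.429 0.215 0.549] [0.45  0.256 0.566]
0.49999999999999994 1795 [0.431 0.215 0.174] [0.506 0.291 0.576]
0.5499999999999999 2260 [0.415 0.215 0.042] [0.559 0.394 0.585]
0.5999999999999999 2067 [0.466 0.215 0.135] [0.613 0.446 0.566]
0.6499999999999999 2412 [0.236 0.215 0.04 ] [0.666 0.636 0.566]
0.7 2457 [0.453 0.215 0.076] [0.717 0.552 0.568]
0.7499999999999999 573 [0.542 0.218 0.063] [0.729 0.525 0.565]
[-1.188  0.69  -0.195  1.566  0.157  0.902 -0.215]
```

```bash
python3 jog.py '{"x": [0,0.003,0.005,0.006,0.006],"y": [-0.06,-0.12,-0.18,-0.23,-0.23],"z": [0.01,0.02,0.03,0.04,0.04],"rz": [0.1,0.25,0.4,0.55,0.7]}' 0.085; python3 - <<'E'
from h import *
np.set_printoptions(precision=4,suppress=True)
o=robot.get_obs();print(o['q'],o['position'])
from scipy.spatial.transform import Rotation as R
M=R.from_quat(o['ee_rot']).as_matrix();print(M)
for w in((.21,.305),(.28,.24),(.325,.18),(.355,.10),(.37,.02),(.385,-.07),(.41,-.15)): print(w,(M.T@(np.array([*w,.19])-o['position'])).round(3))
E
```

```text
t: 0.72
position: [0.1276, 0.3668, 0.1906]
ee_rot: [0.503, 0.865, -0.004, 0.001]
ft_force: [0.1, 1.7, 0.5]
opening: 0.0846
grasp_force: 0.0
[-1.3622  0.4858  0.011   2.2833 -0.0139  0.3814 -0.8218] [0.1276 0.3668 0.1906]
[[-0.4948  0.869  -0.002 ]
 [ 0.869   0.4948 -0.0087]
 [-0.0066 -0.006  -1.    ]]
(0.21, 0.305) [-0.095  0.041  0.001]
(0.28, 0.24) [-0.186  0.07   0.001]
(0.325, 0.18) [-0.26   0.079  0.002]
(0.355, 0.1) [-0.344  0.066  0.002]
(0.37, 0.02) [-0.421  0.039  0.003]
(0.385, -0.07) [-0.507  0.008  0.004]
(0.41, -0.15) [-0.589 -0.01   0.005]
```

```bash
python3 jog.py '{"x": [-0.05,-0.095,-0.14,-0.186,-0.223,-0.26,-0.3,-0.344,-0.38,-0.421,-0.465,-0.507,-0.55,-0.589,-0.589],"y": [0.022,0.041,0.056,0.07,0.075,0.079,0.073,0.066,0.053,0.039,0.024,0.008,0,-0.01,-0.01],"z": [0,0,0,0,0,0,0,0,0,0,0,0,0,0,0],"rz": [0.15,0.3,0.45,0.6,0.75,0.9,1.05,1.2,1.35,1.5,1.65,1.8,1.909,1.909,1.909]}'; python3 - <<'E'
from h import *
np.set_printoptions(precision=4,suppress=True)
o=robot.get_obs();print(o['q'],o['position'])
from scipy.spatial.transform import Rotation as R
M=R.from_quat(o['ee_rot']).as_matrix();print(M)
for w in((.53,-.157,.24),(.615,-.157,.20)): print(w,(M.T@(np.array(w)-o['position'])).round(3))
E
```

```text
t: 2.6
position: [0.4152, -0.1456, 0.1914]
ee_rot: [0.996, 0.089, 0.001, 0.001]
ft_force: [-0.0, -0.0, 0.4]
opening: 0.0845
grasp_force: 0.0
[ 0.0212  0.5524  0.3256  2.1639 -0.372   0.4749 -0.7577] [ 0.4152 -0.1456  0.1914]
[[ 0.9841  0.1776  0.0018]
 [ 0.1776 -0.9841 -0.0023]
 [ 0.0014  0.0026 -1.    ]]
(0.53, -0.157, 0.24) [ 0.111  0.032 -0.048]
(0.615, -0.157, 0.2) [ 0.195  0.047 -0.008]
```

```bash
python3 jog.py '{"x": [0.055,0.11,0.16,0.195,0.195],"y": [0.015,0.032,0.04,0.047,0.047],"z": [-0.03,-0.03,-0.02,-0.01,-0.01],"rz": [0,0,0,0,0]}'; python3 - <<'E'
from h import *
np.set_printoptions(precision=4,suppress=True)
o=robot.get_obs();c=robot.camera_info("wrist");p,d=robot.snapshot("wrist")
cv2.imwrite("pics/wrist1.png",p[:,:,::-1]);np.save("pics/wrist10.npy",d);np.savez("pics/wristc.npz",K=c["K"],view=c["view"])
print(o['position'],o['q'])
W=cloud(d,c["K"],c["view"]).reshape(-1,3)
m=(W[:,2]>.09)&(W[:,2]<.125)&(abs(W[:,0]-.615)<.035)&(W[:,1]<-.13)&(W[:,1]>-.19)&(p.reshape(-1,3).max(1)<70)
P=W[m];q=P.mean(0);w=np.linalg.svd(P[:,:2]-q[:2],full_matrices=False)[2][0];print(m.sum(),q,np.degrees(np.arctan2(w[1],w[0])),P.min(0),P.max(0))
E
```

```text
t: 3.22
position: [0.6161, -0.1501, 0.1993]
ee_rot: [0.996, 0.094, -0.001, -0.001]
ft_force: [-1.0, -0.7, 0.7]
opening: 0.085
grasp_force: 0.0
[ 0.6161 -0.1501  0.1993] [-0.0377  0.7694  0.3859  1.5855 -0.3551  0.8584 -0.8986]
1480 [ 0.6168 -0.156   0.1109] -168.99515824414723 [ 0.58   -0.1707  0.1031] [ 0.65   -0.1419  0.1147]
```

View pics/wrist1.png

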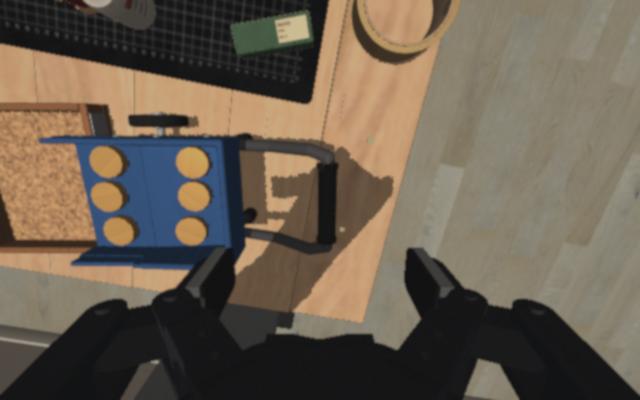

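```bash
python3 jog.py '{"x": [0,0,0,0,0,0],"y": [0.004,0.006,0.006,0.006,0.006,0.006],"z": [0.04,0.08,0.1,0.113,0.113,0.113],"rz": [0,0,0,0,0,0]}'; python3 -c "
from h import *
o=robot.get_obs();print(o['position'],o['ee_rot'],o['q'])"
```

```text
t: 4.03
position: [0.6162, -0.1589, 0.0894]
ee_rot: [0.996, 0.092, 0.001, 0.0]
ft_force: [0.2, -0.8, 0.4]
opening: 0.085
grasp_force: 0.0
[ 0.61624837 -0.15891167  0.08941315] [9.95779958e-01 9.17692465e-02 7.67780491e-04 3.02676537e-04] [ 0.01391007  0.91101723  0.31198992  1.65350692 -0.41690058  0.64182128
 -0.83744306]
```

```bash
python3 jog.py '{"x": [0,0,0,0,0,0,0,0,0,0],"y": [-0.003,-0.003,-0.003,-0.003,-0.003,-0.003,-0.003,-0.003,-0.003,-0.003],"z": [0.003,0.003,0.003,0.003,0.003,0.003,0.003,0.003,0.003,0.003],"rz": [0,0,0,0,0,0,0,0,0,0]}' 0.005
```

```text
t: 5.28
position: [0.6154, -0.1561, 0.0855]
ee_rot: [0.996, 0.092, 0.0, 0.0]
ft_force: [-0.5, -1.7, 4.1]
opening: 0.014
grasp_force: 58.7
```

```bash
python3 jog.py '{"x": [0,0,0,0,0],"y": [-0.001,-0.002,-0.003,-0.003,-0.003],"z": [-0.003,-0.006,-0.009,-0.009,-0.009],"rz": [0,0,0,0,0]}'; python3 jog.py '{"x": [0,0,0,0,0,0,0,0,0],"y": [-0.005,-0.01,-0.015,-0.02,-0.025,-0.03,-0.033,-0.033,-0.033],"z": [0,0,0,0,0,0,0,0,0],"rz": [0,0,0,0,0,0,0,0,0]}'; python3 - <<'E'
from h import *
o=robot.get_obs();print(o['position'],o['ft_force'],o['ft_torque'])
p,d=robot.snapshot("scene");cv2.imwrite("pics/s2.png",cv2.resize(p[140:265,220:420,::-1],None,fx=4,fy=4,interpolation=cv2.INTER_CUBIC))
E
```

```text
t: 5.9
position: [0.6145, -0.1527, 0.094]
ee_rot: [0.996, 0.092, -0.0, -0.0]
ft_force: [0.0, -0.1, -4.8]
opening: 0.014
grasp_force: 58.5
t: 7.02
position: [0.6086, -0.1205, 0.0943]
ee_rot: [0.996, 0.092, -0.0, -0.0]
ft_force: [1.2, -0.5, -5.5]
opening: 0.0138
grasp_force: 58.5
[ 0.60863099 -0.12046946  0.09428704] [ 1.1750096  -0.50267991 -5.48982968] [-0.43075809 -0.23942777 -0.20069467]
```

View pics/s2.png

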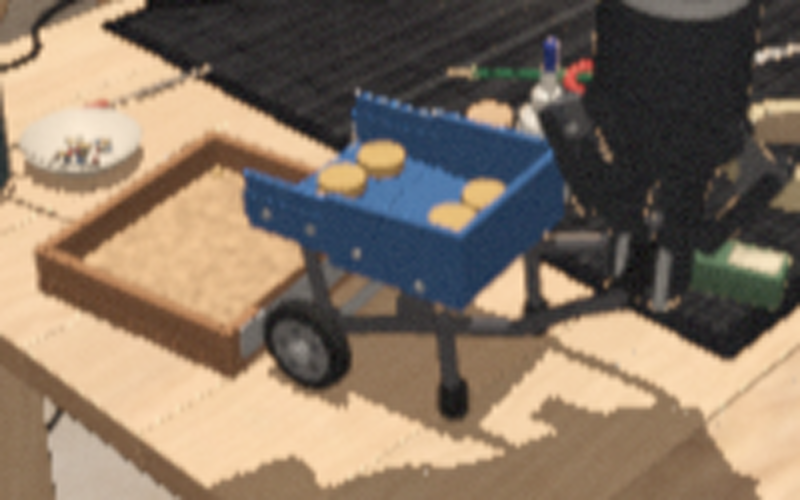

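```bash
python3 jog.py '{"x": [0,0,0,0,0,0],"y": [-0.002,-0.004,-0.005,-0.006,-0.007,-0.007],"z": [0,0,0,0,0,0],"rz": [0,0,0,0,0,0]}'; for i in 1 2 3; do python3 jog.py '{"x": [0,0,0],"y": [-0.001,-0.002,-0.002],"z": [0,0,0],"rz": [0,0,0]}' | egrep 'pos|ft'; done
```

```text
t: 7.82
position: [0.6074, -0.1132, 0.0942]
ee_rot: [0.996, 0.092, -0.0, -0.0]
ft_force: [0.1, 0.4, -5.5]
opening: 0.014
grasp_force: 58.5
position: [0.607, -0.1113, 0.0942]
ft_force: [1.6, 0.5, -4.7]
position: [0.607, -0.1102, 0.0945]
ft_force: [2.1, -1.9, -4.0]
position: [0.6074, -0.1096, 0.095]
ft_force: [3.2, -4.4, -2.8]
```

```bash
python3 - <<'E'
from h import *
np.set_printoptions(precision=3,suppress=True)
o=robot.get_obs();print(o['position'],o['ft_force'],o['ft_torque'])
p,d=robot.snapshot("top");cv2.imwrite("pics/top3.png",p[:,:,::-1])
a=cv2.resize(p[170:270,240:400,::-1],None,fx=4,fy=4,interpolation=cv2.INTER_CUBIC)
p2,d2=robot.snapshot("wrist")
b=cv2.resize(p2[:,:,::-1],(320,200))
a=cv2.copyMakeBorder(a,0,200,0,0,cv2.BORDER_CONSTANT);a[400:,:320]=b
p3,_=robot.snapshot("scene");a[400:,320:]=cv2.resize(p3[165:240,240:360,::-1],(320,200),interpolation=cv2.INTER_CUBIC)
cv2.imwrite("pics/c3.png",a)
# cart yaw from blue side edges
hsv=cv2.cvtColor(p,cv2.COLOR_RGB2HSV);m=cv2.inRange(hsv,(100,100,40),(125,255,255))
c=max(cv2.findContours(m,0,1)[0],key=cv2.contourArea);ap=cv2.approxPolyDP(c,4,True);print(ap[:,0])
E
```

```text
[ 0.607 -0.11   0.095] [ 3.183 -4.382 -2.809] [-1.587 -0.628  0.004]
[[361 194]
 [302 205]
 [310 250]
 [370 239]]
```

View pics/c3.png

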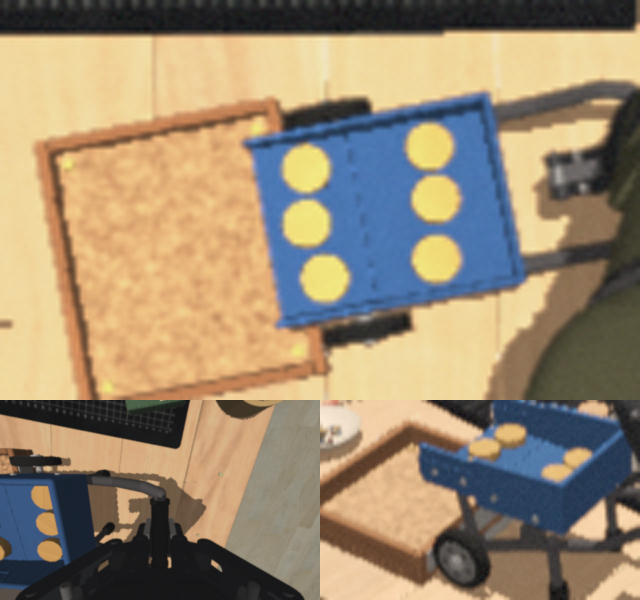

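```bash
cat >> h.py <<'E'
def watch(tag,n=("top","scene")):
    o=robot.get_obs();print(tag,round(o['t'],2),o['position'].round(4),o['ft_force'].round(1))
    for k in n:
        p,d=robot.snapshot(k);cv2.imwrite(f"pics/{k}_{tag}.png",p[:,:,::-1]);K=robot.camera_info(k);W=cloud(d,K["K"],K["view"])
        m=cv2.inRange(cv2.cvtColor(p,cv2.COLOR_RGB2HSV),(15,125,110),(32,255,255))
        r=np.zeros_like(m);r[(slice(170,290),slice(245,420)) if k=="top" else (slice(150,250),slice(230,400))]=1
        N,L,S,C=cv2.connectedComponentsWithStats(m*r)
        print(k,[(*C[i].round(1),S[i,4],*np.nanmedian(W[L==i],0).round(3)) for i in range(1,N) if S[i,4]>18])
E
python3 jog.py '{"x": [0,0,0,0,0,0,0,0,0,0,0,0,0,0,0,0],"y": [-0.001,-0.003,-0.005,-0.007,-0.009,-0.0112,-0.013,-0.015,-0.017,-0.019,-0.0211,-0.023,-0.0253,-0.0276,-0.0276,-0.0276],"z": [-0.003,-0.006,-0.010,-0.013,-0.0165,-0.0201,-0.023,-0.026,-0.0285,-0.031,-0.0336,-0.036,-0.0386,-0.0412,-0.0412,-0.0412],"rz": [0,0,0,0,0,0,0,0,0,0,0,0,0,0,0,0]}'; python3 -c "
from h import *
np.set_printoptions(suppress=True,legacy='1.25')
watch('a18')"
```

```text
t: 11.1
position: [0.6027, -0.0827, 0.1372]
ee_rot: [0.996, 0.091, 0.002, 0.002]
ft_force: [1.7, -5.6, 3.3]
opening: 0.0142
grasp_force: 58.5
a18 11.1 [ 0.6027 -0.0827  0.1372] [ 1.7 -5.6  3.3]
top [(339.3, 207.3, 94, 0.614, 0.03, 0.108), (309.5, 213.2, 94, 0.602, 0.099, 0.09), (341.0, 220.7, 100, 0.583, 0.026, 0.107), (309.9, 226.9, 94, 0.57, 0.097, 0.088), (341.1, 235.8, 99, 0.549, 0.026, 0.106), (314.2, 240.5, 93, 0.538, 0.088, 0.089)]
scene [(305.7, 179.6, 25, 0.594, 0.09, 0.09)]
```

```bash
W='from h import *
import sys
np.set_printoptions(suppress=True,legacy="1.25")
watch(sys.argv[1],("top",))'; echo "$W">w.py
python3 jog.py '{"x": [0,0,0,0,0,0],"y": [-0.001,-0.0018,-0.0026,-0.0035,-0.0035,-0.0035],"z": [-0.0012,-0.0025,-0.0037,-0.0049,-0.0049,-0.0049],"rz": [0,0,0,0,0,0]}'>/dev/null; python3 w.py a20
python3 jog.py '{"x": [0,0,0,0,0,0],"y": [-0.0011,-0.0023,-0.0035,-0.0047,-0.0047,-0.0047],"z": [-0.0012,-0.0024,-0.0036,-0.0048,-0.0048,-0.0048],"rz": [0,0,0,0,0,0]}'>/dev/null; python3 w.py a22
```

```text
a20 11.95 [ 0.6019 -0.0789  0.1416] [ 3.  -4.6 -0. ]
top [(338.2, 207.5, 99, 0.613, 0.032, 0.109), (308.7, 213.3, 94, 0.602, 0.099, 0.089), (340.0, 221.0, 98, 0.583, 0.028, 0.108), (309.1, 227.0, 94, 0.57, 0.099, 0.087), (340.1, 235.9, 99, 0.549, 0.028, 0.107), (313.4, 240.7, 92, 0.538, 0.09, 0.088)]
a22 12.75 [ 0.6011 -0.0743  0.1467] [ 1.4 -4.7  2.3]
top [(337.2, 207.8, 100, 0.612, 0.035, 0.11), (308.0, 213.6, 95, 0.6, 0.101, 0.087), (338.9, 221.1, 97, 0.583, 0.03, 0.109), (308.4, 227.1, 91, 0.57, 0.101, 0.086), (338.9, 236.1, 101, 0.549, 0.031, 0.108), (312.8, 240.9, 96, 0.538, 0.09, 0.087)]
```

```bash
python3 jog.py '{"x": [0,0,0,0,0,0],"y": [-0.0012,-0.0024,-0.0036,-0.0036,-0.0036,-0.0036],"z": [-0.0011,-0.0022,-0.0034,-0.0034,-0.0034,-0.0034],"rz": [0,0,0,0,0,0]}'>/dev/null; python3 w.py a23.5
```

```text
a23.5 13.55 [ 0.6005 -0.0711  0.15  ] [ 2.3 -6.   0.3]
top [(336.3, 208.0, 100, 0.612, 0.037, 0.111), (307.4, 213.8, 93, 0.6, 0.104, 0.087), (338.1, 221.2, 99, 0.582, 0.033, 0.11), (307.7, 227.2, 93, 0.57, 0.102, 0.084), (338.2, 236.3, 100, 0.549, 0.033, 0.108), (312.1, 241.0, 96, 0.538, 0.092, 0.086)]
```

```bash
python3 jog.py '{"x": [0,0,0,0,0,0],"y": [-0.0013,-0.0026,-0.0038,-0.0038,-0.0038,-0.0038],"z": [-0.0011,-0.0022,-0.0033,-0.0033,-0.0033,-0.0033],"rz": [0,0,0,0,0,0]}'>/dev/null; python3 w.py a25
```

```text
a25 14.35 [ 0.5999 -0.0675  0.1537] [ 2.1 -5.9  3.2]
top [(335.6, 208.1, 98, 0.612, 0.037, 0.112), (306.8, 213.9, 93, 0.6, 0.104, 0.085), (337.1, 221.3, 100, 0.582, 0.035, 0.11), (307.3, 227.3, 91, 0.57, 0.104, 0.084), (337.2, 236.4, 100, 0.549, 0.035, 0.109), (311.5, 241.0, 92, 0.538, 0.094, 0.085)]
```

```bash
python3 jog.py '{"x": [0,0,0,0,0,0],"y": [-0.0011,-0.0022,-0.0034,-0.0034,-0.0034,-0.0034],"z": [-0.0011,-0.0022,-0.0032,-0.0032,-0.0032,-0.0032],"rz": [0,0,0,0,0,0]}'>/dev/null; python3 w.py a26.5
```

```text
a26.5 15.15 [ 0.5993 -0.0641  0.1567] [ 1.8 -4.2  2.2]
top [(334.8, 208.1, 98, 0.612, 0.039, 0.112), (306.3, 214.0, 93, 0.6, 0.106, 0.085), (336.2, 221.5, 98, 0.581, 0.037, 0.111), (306.6, 227.6, 89, 0.568, 0.104, 0.083), (336.7, 236.6, 100, 0.547, 0.035, 0.109), (311.1, 241.0, 94, 0.538, 0.095, 0.085)]
```

```bash
python3 jog.py '{"x": [0,0,0,0,0,0],"y": [-0.0013,-0.0026,-0.0039,-0.0039,-0.0039,-0.0039],"z": [-0.0011,-0.0022,-0.0031,-0.0031,-0.0031,-0.0031],"rz": [0,0,0,0,0,0]}'>/dev/null; python3 w.py a28
```

```text
a28 15.95 [ 0.5986 -0.0607  0.1597] [ 2.5 -5.6  0.6]
top [(333.8, 208.2, 99, 0.612, 0.042, 0.113), (305.8, 214.1, 93, 0.6, 0.106, 0.084), (335.6, 221.7, 98, 0.58, 0.037, 0.112), (306.2, 227.7, 91, 0.568, 0.106, 0.082), (335.9, 236.8, 97, 0.547, 0.038, 0.109), (310.5, 241.2, 93, 0.538, 0.095, 0.083)]
```

```bash
python3 jog.py '{"x": [0,0,0,0,0,0],"y": [-0.0012,-0.0025,-0.0038,-0.0038,-0.0038,-0.0038],"z": [-0.0010,-0.0020,-0.0030,-0.0030,-0.0030,-0.0030],"rz": [0,0,0,0,0,0]}'>/dev/null; python3 w.py a29.5
```

```text
a29.5 16.75 [ 0.598  -0.0569  0.1631] [ 1.5 -5.4  3.9]
top [(333.0, 208.4, 98, 0.612, 0.044, 0.113), (305.4, 214.2, 89, 0.6, 0.108, 0.083), (334.7, 221.9, 97, 0.58, 0.04, 0.112), (305.7, 227.7, 88, 0.568, 0.106, 0.08), (335.0, 236.9, 99, 0.547, 0.04, 0.11), (310.0, 241.2, 93, 0.538, 0.097, 0.082)]
```

```bash
python3 jog.py '{"x": [0,0,0,0,0,0],"y": [-0.0013,-0.0027,-0.0041,-0.0041,-0.0041,-0.0041],"z": [-0.0010,-0.0020,-0.0029,-0.0029,-0.0029,-0.0029],"rz": [0,0,0,0,0,0]}'>/dev/null; python3 w.py a31
```

```text
a31 17.55 [ 0.5973 -0.0533  0.1659] [ 3.3 -6.7  2.9]
top [(332.1, 208.7, 99, 0.61, 0.046, 0.114), (304.7, 214.3, 90, 0.6, 0.108, 0.082), (333.8, 222.0, 97, 0.58, 0.042, 0.113), (305.3, 227.9, 90, 0.568, 0.109, 0.078), (334.1, 237.1, 97, 0.547, 0.042, 0.11), (309.5, 241.4, 90, 0.537, 0.098, 0.082)]
```

31→32.5: (4.2, 2.8), forward slightly relaxed.

```bash
python3 jog.py '{"x": [0,0,0,0,0,0],"y": [-0.0012,-0.0024,-0.0037,-0.0037,-0.0037,-0.0037],"z": [-0.0009,-0.0019,-0.0028,-0.0028,-0.0028,-0.0028],"rz": [0,0,0,0,0,0]}'>/dev/null; python3 w.py a32.5
```

```text
a32.5 18.35 [ 0.5966 -0.0494  0.1691] [ 2.6 -5.9  6.3]
top [(331.1, 208.9, 94, 0.61, 0.048, 0.114), (304.4, 214.4, 88, 0.6, 0.111, 0.08), (333.0, 222.0, 98, 0.58, 0.044, 0.114), (304.8, 228.0, 89, 0.568, 0.109, 0.078), (333.2, 237.1, 98, 0.547, 0.044, 0.11), (308.9, 241.4, 87, 0.538, 0.099, 0.08)]
```

```bash
python3 jog.py '{"x": [0,0,0,0,0,0],"y": [-0.0013,-0.0027,-0.0041,-0.0041,-0.0041,-0.0041],"z": [-0.0009,-0.0018,-0.0027,-0.0027,-0.0027,-0.0027],"rz": [0,0,0,0,0,0]}'>/dev/null; python3 w.py a34
```

```text
a34 19.15 [ 0.5959 -0.0458  0.1717] [ 1.8 -6.3  3.7]
top [(330.2, 209.0, 91, 0.61, 0.051, 0.115), (303.7, 214.6, 86, 0.599, 0.111, 0.079), (332.0, 222.2, 98, 0.58, 0.046, 0.113), (304.4, 228.1, 88, 0.568, 0.111, 0.076), (332.4, 237.4, 97, 0.546, 0.047, 0.11), (308.4, 241.7, 89, 0.536, 0.102, 0.079)]
```

```bash
python3 jog.py '{"x": [0,0,0,0,0,0],"y": [-0.0013,-0.0027,-0.0041,-0.0041,-0.0041,-0.0041],"z": [-0.0009,-0.0017,-0.0025,-0.0025,-0.0025,-0.0025],"rz": [0,0,0,0,0,0]}'>/dev/null; python3 w.py a35.5
```

```text
a35.5 19.95 [ 0.5953 -0.0418  0.1746] [ 2.2 -6.4  7.8]
top [(329.0, 209.1, 88, 0.61, 0.053, 0.115), (303.4, 214.8, 87, 0.598, 0.113, 0.079), (331.0, 222.5, 97, 0.578, 0.049, 0.114), (303.8, 228.1, 86, 0.568, 0.111, 0.076), (331.6, 237.4, 96, 0.546, 0.047, 0.111), (308.2, 241.8, 87, 0.536, 0.102, 0.078)]
```

```bash
python3 jog.py '{"x": [0,0,0,0,0,0],"y": [-0.0013,-0.0026,-0.0039,-0.0039,-0.0039,-0.0039],"z": [-0.0008,-0.0016,-0.0024,-0.0024,-0.0024,-0.0024],"rz": [0,0,0,0,0,0]}'>/dev/null; python3 w.py a37
```

```text
a37 20.75 [ 0.5946 -0.0381  0.1769] [ 0.9 -5.8  6.1]
top [(328.0, 209.3, 82, 0.608, 0.055, 0.114), (302.4, 215.0, 87, 0.598, 0.115, 0.077), (330.0, 222.7, 88, 0.578, 0.051, 0.114), (303.5, 228.1, 87, 0.568, 0.113, 0.074), (330.8, 237.7, 98, 0.544, 0.049, 0.111), (307.6, 241.7, 88, 0.536, 0.102, 0.077)]
```

```bash
python3 jog.py '{"x": [0,0,0,0,0,0],"y": [-0.0014,-0.0028,-0.0042,-0.0042,-0.0042,-0.0042],"z": [-0.0007,-0.0014,-0.0022,-0.0022,-0.0022,-0.0022],"rz": [0,0,0,0,0,0]}'>/dev/null; python3 w.py a38.5
```

```text
a38.5 21.55 [ 0.5939 -0.0346  0.1791] [ 1.7 -7.4  6.3]
top [(327.0, 209.4, 79, 0.608, 0.057, 0.115), (291.0, 224.3, 134, 0.579, 0.144, 0.03), (329.1, 222.9, 86, 0.578, 0.053, 0.114), (330.1, 238.0, 96, 0.544, 0.051, 0.111), (294.2, 244.3, 69, 0.529, 0.137, 0.03)]
```

```bash
python3 jog.py '{"x": [0,0],"y": [0,0],"z": [0,0],"rz": [0,0]}'>/dev/null; python3 - <<'E'
from h import *
np.set_printoptions(suppress=True,legacy="1.25")
watch("b",)
a=cv2.resize(cv2.imread("pics/top_b.png")[170:290,240:400],None,fx=3,fy=3,interpolation=cv2.INTER_CUBIC)
b=cv2.resize(cv2.imread("pics/scene_b.png")[145:240,220:380],(480,285),interpolation=cv2.INTER_CUBIC)
cv2.imwrite("pics/b.png",np.vstack([a[:310],b]))
E
```

```text
b 21.85 [ 0.5939 -0.0346  0.179 ] [ 2.3 -7.3  6. ]
top [(327.0, 209.4, 79, 0.608, 0.057, 0.115), (292.2, 231.2, 197, 0.562, 0.142, 0.03), (329.1, 223.0, 85, 0.578, 0.053, 0.114), (330.1, 237.9, 97, 0.544, 0.051, 0.111)]
scene [(274.7, 207.2, 71, 0.528, 0.132, 0.022)]
```

View pics/b.png

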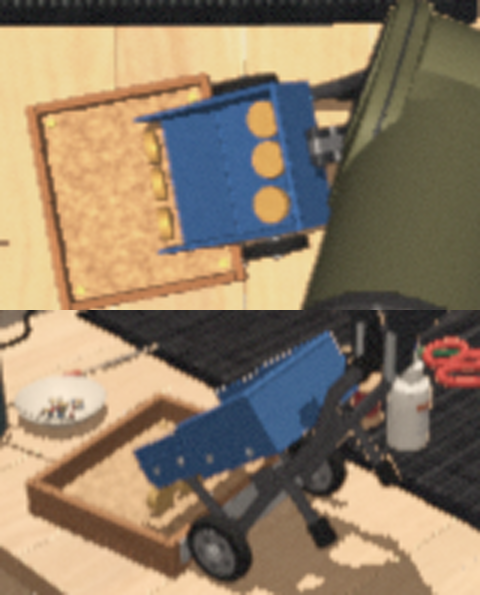

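```bash
python3 jog.py '{"x": [0,0,0,0,0,0,0],"y": [0.002,0.0042,0.0062,0.0081,0.0102,0.0122,0.0122],"z": [0.001,0.0022,0.0034,0.0046,0.0058,0.0071,0.0071],"rz": [0,0,0,0,0,0,0]}'>/dev/null; python3 w.py c34
python3 jog.py '{"x": [0,0,0,0,0,0,0,0,0,0,0,0,0],"y": [0.0021,0.0041,0.006,0.0078,0.0098,0.0119,0.0138,0.0157,0.0176,0.0195,0.0212,0.0229,0.0229],"z": [0.0013,0.0027,0.0041,0.0055,0.007,0.0084,0.0099,0.0114,0.013,0.0145,0.0161,0.0177,0.0177],"rz": [0,0,0,0,0,0,0,0,0,0,0,0,0]}'>/dev/null; python3 w.py c25
```

```text
c34 22.82 [ 0.596  -0.0456  0.1721] [-0.1 -7.8  7.6]
top [(330.1, 208.9, 90, 0.61, 0.051, 0.114), (291.3, 224.6, 134, 0.577, 0.144, 0.03), (332.0, 222.2, 98, 0.58, 0.046, 0.113), (332.5, 237.3, 95, 0.547, 0.047, 0.11), (294.8, 244.3, 66, 0.529, 0.135, 0.03)]
c25 24.5 [ 0.5999 -0.0673  0.154 ] [ 1.7 -5.6  5.3]
top [(335.5, 208.0, 98, 0.612, 0.038, 0.111), (291.4, 224.6, 134, 0.578, 0.144, 0.029), (337.1, 221.3, 98, 0.582, 0.035, 0.11), (337.2, 236.4, 100, 0.549, 0.035, 0.109), (294.8, 244.5, 65, 0.528, 0.135, 0.031)]
```

```bash
python3 jog.py '{"x": [0,0,0,0,0,0,0,0,0,0,0,0,0,0,0,0,0,0,0],"y": [0.0019,0.0038,0.0056,0.0074,0.0098,0.0121,0.0138,0.0156,0.0179,0.0202,0.0221,0.0242,0.0262,0.0282,0.0302,0.032,0.034,0.036,0.036],"z": [0.0016,0.0033,0.005,0.0067,0.0091,0.0115,0.0139,0.0164,0.019,0.0216,0.024,0.0266,0.0291,0.0316,0.0346,0.0375,0.041,0.0445,0.0445],"rz": [0,0,0,0,0,0,0,0,0,0,0,0,0,0,0,0,0,0,0]}'; python3 w.py d8
```

```text
t: 26.92
position: [0.6063, -0.1023, 0.109]
ee_rot: [0.996, 0.091, 0.002, 0.001]
ft_force: [1.8, -5.2, 5.6]
opening: 0.0141
grasp_force: 63.1
d8 26.93 [ 0.6063 -0.1023  0.109 ] [ 1.8 -5.2  5.6]
top [(291.6, 224.8, 133, 0.577, 0.144, 0.03), (294.7, 244.3, 62, 0.531, 0.135, 0.031)]
```

```bash
python3 - <<'E'
from h import *
im=cv2.imread("pics/top_d8.png");h=cv2.cvtColor(im,cv2.COLOR_BGR2HSV)
for v,u in((206,343),(206,346),(220,345),(220,348),(235,345),(235,348),(235,320)): print(u,v,h[v,u])
p,d=robot.snapshot("wrist");cv2.imwrite("pics/wrist_d8.png",p[:,:,::-1])
hh=cv2.cvtColor(p,cv2.COLOR_RGB2HSV);m=cv2.inRange(hh,(12,110,90),(32,255,255))
N,L,S,C=cv2.connectedComponentsWithStats(m);W=robot.camera_info("wrist");W=cloud(d,W["K"],W["view"])
for i in range(1,N):
    if S[i,4]>150: print(S[i],C[i].round(),np.nanmedian(W[L==i],0).round(3))
E
```

```text
343 206 [ 27 119 241]
346 206 [ 27 119 241]
345 220 [ 27 122 241]
348 220 [ 27 119 241]
345 235 [ 27 117 241]
348 235 [ 27 120 241]
320 235 [107 147 172]
[403   0  29  51 454] [414.  19.] [ 0.763 -0.148 -0.001]
[475   0  97  22 998] [519.  11.] [ 0.761 -0.2    0.047]
[ 43  39  19  24 241] [51. 50.] [ 0.688  0.128 -0.   ]
[   0   98   64   48 2632] [ 28. 122.] [0.63  0.136 0.009]
[415 153  27  44 339] [429. 175.] [ 0.646 -0.194 -0.   ]
[ 84 169  32  44 996] [100. 189.] [0.617 0.021 0.099]
[372 170  26  22 225] [386. 182.] [ 0.631 -0.159 -0.   ]
[  92  217   34   45 1062] [109. 240.] [0.588 0.016 0.099]
[  95  270   40   42 1266] [115. 291.] [0.555 0.014 0.099]
```

```bash
python3 jog.py '{"x": [0,0,0,0,0,0],"y": [0.0014,0.0028,0.0042,0.0056,0.0072,0.0072],"z": [0.0025,0.005,0.0075,0.01,0.0131,0.0131],"rz": [0,0,0,0,0,0]}'|egrep 'pos|ft'; python3 jog.py '{"x": [0,0,0,0,0],"y": [0.0008,0.0016,0.0024,0.003,0.003],"z": [0.0015,0.003,0.0045,0.006,0.006],"rz": [0,0,0,0,0]}'|egrep 'pos|ft'
```

```text
position: [0.6076, -0.1092, 0.0958]
ft_force: [1.8, -5.9, 4.4]
position: [0.6081, -0.1121, 0.0895]
ft_force: [1.7, -4.9, 2.0]
```

```bash
python3 jog.py '{"x": [0,0,0,0],"y": [0.0004,0.001,0.0014,0.0014],"z": [0.001,0.002,0.0025,0.0025],"rz": [0,0,0,0]}'|egrep 'pos|ft'; python3 jog.py '{"x": [0,0,0,0],"y": [0.0003,0.0006,0.0009,0.0009],"z": [0.0005,0.001,0.0015,0.0015],"rz": [0,0,0,0]}'|egrep 'pos|ft'
```

```text
position: [0.6083, -0.1132, 0.0871]
ft_force: [2.2, -4.5, 3.1]
position: [0.6084, -0.1137, 0.086]
ft_force: [1.9, -4.2, 5.9]
```

```bash
python3 jog.py '{"x": [0,0,0],"y": [0.0003,0.0006,0.0006],"z": [0.0004,0.0006,0.0006],"rz": [0,0,0]}'|egrep 'pos|ft'; python3 jog.py '{"x": [0,0,0],"y": [0.0003,0.0006,0.0006],"z": [0,0,0],"rz": [0,0,0]}'|egrep 'pos|ft';
```

```text
position: [0.6085, -0.1138, 0.0859]
ft_force: [0.1, -2.8, 10.4]
position: [0.6085, -0.1138, 0.0858]
ft_force: [0.2, -2.5, 9.8]
```

```bash
python3 jog.py '{"x": [0,0,0],"y": [0,0,0],"z": [-0.0004,-0.0008,-0.0008],"rz": [0,0,0]}'|egrep 'pos|ft'; python3 jog.py '{"x": [0,0,0,0,0,0,0,0],"y": [0,0,0,0,0,0,0,0],"z": [0,0,0,0,0,0,0,0],"rz": [0,0,0,0,0,0,0,0]}' 0.075; python3 jog.py '{"x": [0,0,0,0,0,0,0],"y": [0,0,0,0,0,0,0],"z": [-0.01,-0.03,-0.06,-0.1,-0.14,-0.16,-0.16],"rz": [0,0,0,0,0,0,0]}'; python3 - <<'E'
from h import *
np.set_printoptions(suppress=True,legacy="1.25")
watch("e")
p,d=robot.snapshot("wrist")
a=cv2.resize(cv2.imread("pics/top_e.png")[170:270,240:400],None,fx=4,fy=4,interpolation=cv2.INTER_CUBIC)
a=cv2.copyMakeBorder(a,0,200,0,0,cv2.BORDER_CONSTANT);a[400:,:320]=cv2.resize(p[:,:,::-1],(320,200))
a[400:,320:]=cv2.resize(cv2.imread("pics/scene_e.png")[160:250,230:374],(320,200),interpolation=cv2.INTER_CUBIC)
cv2.imwrite("pics/e.png",a)
E
```

```text
position: [0.6085, -0.1137, 0.0859]
ft_force: [1.6, -2.1, 6.4]
t: 31.52
position: [0.6074, -0.1139, 0.0845]
ee_rot: [0.996, 0.092, 0.0, -0.0]
ft_force: [0.7, -0.3, 0.3]
opening: 0.0755
grasp_force: 0.0
t: 32.4
position: [0.6085, -0.1144, 0.2467]
ee_rot: [0.996, 0.092, 0.002, 0.001]
ft_force: [-0.1, 0.2, -0.4]
opening: 0.075
grasp_force: 0.0
e 32.4 [ 0.6085 -0.1144  0.2467] [-0.1  0.2 -0.4]
top [(348.1, 206.0, 94, 0.618, 0.009, 0.093), (291.3, 224.3, 124, 0.579, 0.144, 0.031), (349.9, 219.1, 94, 0.588, 0.005, 0.093), (350.1, 234.0, 94, 0.553, 0.005, 0.094), (294.8, 244.0, 62, 0.531, 0.135, 0.032)]
scene [(277.5, 204.5, 123, 0.54, 0.134, 0.024)]
```

View pics/e.png

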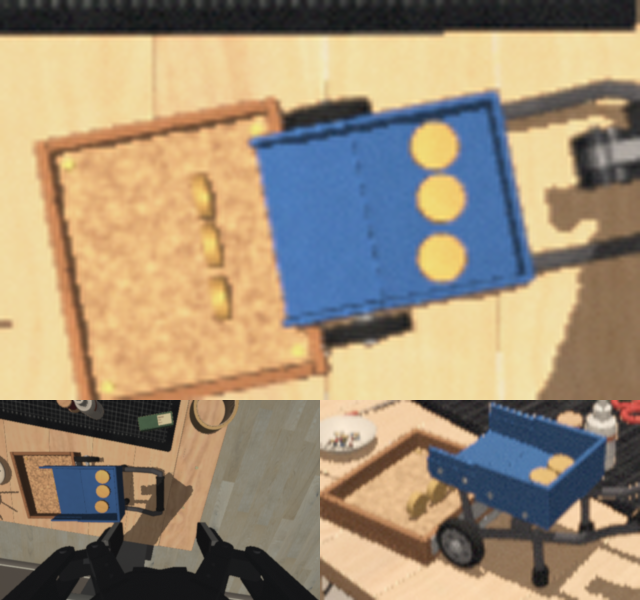

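```bash
python3 -c "
from bench import robot
print(robot.sign_off())"
```

```text
the job is handed in; nothing more can be done
None
```

I handed the job in at about 32 s: the cart is on its legs with both wheels against the tray, the three nose rounds are in the tray (standing on edge), and the three well rounds are still aboard.

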